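# Right a fallen nesting tub and stack it away in the storeroom

## Task

One of the three square metal tubs has fallen over on the bench. Stand it upright on its foot on the bench and let go of it, then take it again and nest it fully home in the top of the stack of two tubs that stands in the small wooden crate. Set it down rather than dropping it, do not lift or topple the stack, and leave everything else where it is.

Things in the scene. Friction and masses are not known exactly. Their poses are not given: they have to be found in the camera images.
- tub: The fallen tub: square aluminium tub, 110 mm high, open on top: foot 36 mm square, flaring to 56 at 70 mm height; then a shoulder and a straight collar, 66 square outside, 59 inside, up to the rim; 3 mm walls. Origin: centre of the foot's underside; z to the mouth; x, y square to the sides. Lies on its +x side, mouth away from the robot, z 12 degrees above level; 0.14 kg
- stack_top: Upper tub of the stack of two, the one that receives the fallen tub, same shape, size and axes: standing upright, already nested in stack_base; its rim is 158 mm above the bench. Loose. Nested tubs sit shoulder on rim, 40 mm one above the other, sides parallel
- stack_base: Lower tub of the stack, same shape, size and axes, standing on the crate's floor. Loose
- crate: Small open wooden crate, 110 x 196 x 60 mm high (x, y, z), fixed to the bench; walls and floor 8 mm thick, one divider across the middle makes two compartments side by side along y; the stack stands in the one on its -y side, the tin in the other. Origin: centre of the underside. It may stand on the left or on the right
- carton: Bystander: open cardboard carton, 170 x 130 x 85 mm high, with small goods in it that stand up to 105 mm, fixed to the bench across the bench from the crate. Origin: centre of the underside
- tin: Bystander: round tin, 66 mm diameter, 85 mm high, in the crate. Origin: centre of the underside
- tape: Bystander: flat roll core, 96 mm diameter, 24 mm high, lying flat. Origin: centre of the underside
- cup: Bystander: round grey cup, 72 mm diameter, 85 mm high. Origin: centre of the underside
- jar: Bystander: white screw jar, 60 mm diameter, 90 mm high. Origin: centre of the underside
- wrench: Bystander: steel wrench lying flat. Origin: centre of its underside
- brush: Bystander: brush lying flat. Origin: centre of its underside
There are look-alikes about, which are no part of the job. Leave any blue or red look-alike of the stack_base alone.

How it is judged:
By the outcome, as a careful person would: the job done as asked, in the order asked, and still so for the second after the job is handed in, with the robot touching nothing.
It also fails if it takes over 67 s, if anything falls off the work surface, if the arm or the gripper's body presses on something with over 40 N, if the wrist force passes 120 N, or if a joint passes its speed limit or range.

## Robot

A 7-joint arm with a two-finger parallel gripper is mounted at the origin on the work surface. World frame = base frame: x ahead of the robot, y to its left, z up, the work surface at z = 0. Lengths are in mm, angles in rad, forces in N, time in s.
With the tool pointing down it reaches from about 400 to 850 mm from the base axis. Payload 4.4 kg.
Tool frame: the origin (TCP) lies at the very end of the fingers, on their centre line; the grasp point (between the pads) lies 19 mm behind it (env.grip_point_offset is the distance from the TCP to the grasp point, in mm); z points along the fingers, y is the line along which they close (so a half turn about z gives the same grasp; the last joint's range is limited). The gripper opens to 94 mm and grips with 3 to 60 N. Pads are 16 mm wide; open, the fingers measure 119 mm over their backs; the gripper's body (75 mm by 177 mm) begins 78 mm behind the grasp point.
Start: joints at [-1.273, 0.628, 0.038, 1.517, -0.027, 0.996, -0.02], TCP at [231.264, 607.483, 180.378] pointing down, gripper open.
Joint ranges: [-3.06, 3.06], [-0.37, 2.12], [-1.25, 1.32], [0.18, 2.47], [-1.1, 4.24], [0.23, 1.98], [-2.94, 2.94]. Speed limits (rad/s): [2.57, 2.57, 3.14, 3.14, 3.14, 3.14, 3.14].

## Interface

Orientations are given as a unit quaternion [x, y, z, w].
In Python, from rig import env, optics gives the robot as it stands.
- The arm moves only by the tool send_rows, never from a script. Its argument "increments" is a list that holds one entry, the list of rows, each a list of 7 numbers: the opening in per cent of the stroke, from 0 (shut) to 100 (fully open), then the shift along the tool's x, y, z in units of 0.03 m (1.0 is 0.03 m), then the turn, a rotation vector about the tool's x, y, z in units of 180 degrees (1.0 is 180 degrees). A call has 1 to 12 rows; each row shifts and turns the commanded pose from where the row before left it, along the tool's axes as they then stand; what a row does not reach is not made up. A row lasts 1/10 s, in which the tool goes at most 50 mm and 8.59 degrees, less where a joint would pass 70% of its speed; a pose out of reach is approached as far as the arm can. A call with a number of a shift or a turn outside -1 to 1 is refused whole. A call with a gripper value outside its range is refused whole. The fingers move at their own pace and stop on an object; the grip force is fixed at half the most. Time passes only in rows, so rows that do not move let the fingers close. It gives the time, the measured TCP pose, the force, the opening and the grip force at its end, in the units of the state.
- env.get_obs(): the state, without advancing time (a new reading comes with each control period).
- optics.grab_frame(name): name is "side" or "top" or "wrist"; returns a dict with "image" (400x640x3 uint8, red, green, blue), "mtx" (3x3 intrinsics, pixels), "T" (4x4, takes a point from camera to world coordinates); the wrist camera has in their place "tool_from_camera" (4x4, takes a point from camera to tool coordinates, whose origin is the TCP and whose axes are the flange's). Camera axes: x right, y down, z forward; pixel columns grow to the right and rows downward; lengths in mm; the calibration is good to about 2 mm. A picture is of the moment at which its call begins: read the wrist's pose just before it. There is no depth.
- env.hand_in(): hands the job in; it is judged then, once.
Trained networks look in a picture, given as the dict that the camera call returned (one of the last four; its "shot" number tells which), for a name from the list of things; names that differ only in an ending like _2 or _b are one class to them, and where a whole thing is asked for, a point or a joint stands for the part that bears it (a point fixed in the world has none). Each returns a list of dicts, best first, with "p" (0 to 1); they miss things now and then, are a little off and sometimes report something else, mostly with a low value. They report only what shows in the picture. A call takes as long as a camera call. They do not tell look-alikes from the thing itself.
- optics.recognise(picture, name): "rect" ([centre column, centre row, width, height] in pixels, round what is visible of it).
- optics.silhouettes(picture, name): "pixels" (400x640 bool, what is visible of it) and "rect" ([centre column, centre row, width, height] in pixels, round what is visible of it).
- optics.spot_point(picture, name): "point" ([column, row] in pixels: a listed point, or the origin of a listed thing).
The state is a dict: "time": time; "qpos": joint angles; "qvel": joint speeds; "effort": joint torques, N m; "position": TCP position; "eef_rot": TCP orientation; "contact_force": force on the tool from outside, world axes, zero at the start; "torque": the same for the moment, N m; "width": opening from 0.0 (shut) to 1.0 (fully open); "grasp_force": force on a finger pad.
Only numpy, scipy, OpenCV 4.12 (cv2) and the standard library are available. Lean on these libraries where they do the work, as an engineer would, in place of code of your own. Each camera call takes 0.05 s, during which the arm holds its last target. There are 200 camera calls.

## Working session

There is one attempt and no reset: what is moved stays moved. The work goes in short steps, Python scripts to look and compute and a tool call to move; the robot and the scene stay as the last step left them, time stands still between calls to the robot, and variables do not carry over. Pictures are saved under pics/ and viewed, at most 10 in all, crops included, and the job is handed in when it is done.

Besides the shell and the picture viewer there is one more tool, called as name(argument=value, ...), one argument or row to a line, values as JSON. send_rows: Moves the arm, as the interface text tells. Shifts and turns lie within -1 to 1; 1 stands for 0.03 m of shift or 180 degrees of turn. Its arguments: {"type":"object","properties":{"increments":{"type":"array","items":{"type":"array","items":{"type":"array","items":{"type":"number"}}}}},"required":["increments"]}

```bash
ls; mkdir -p pics; cat > h.py <<'E'
import numpy as np, cv2
from rig import env, optics
from scipy.spatial.transform import Rotation as R
def snap(n,f=None):
    o=env.get_obs(); p=optics.grab_frame(n)
    if n=="wrist":
        T=np.eye(4);T[:3,:3]=R.from_quat(o["eef_rot"]).as_matrix();T[:3,3]=o["position"];p["T"]=T@np.array(p["tool_from_camera"])
    if f: cv2.imwrite(f"pics/{f}.png",p["image"][:,:,::-1])
    return p
def ray(p,uv):
    K=np.array(p["mtx"]);T=np.array(p["T"]);d=T[:3,:3]@np.linalg.solve(K,[uv[0],uv[1],1.]);return T[:3,3],d
def at(p,uv,z):
    c,d=ray(p,uv);return c+d*(z-c[2])/d[2]
def proj(p,X):
    T=np.linalg.inv(np.array(p["T"]));X=np.atleast_2d(X);c=X@T[:3,:3].T+T[:3,3];q=c@np.array(p["mtx"]).T;return q[:,:2]/q[:,2:]
E
python3 - <<'E'
from h import *
o=env.get_obs();print({k:np.round(v,3) for k,v in o.items()})
for n in("top","side"):
    p=snap(n,n+"0");print(n,np.round(p["T"],2).tolist())
    for k in("tub","stack_top","stack_base","crate","tin","carton"):
        print(k,[(np.round(r["rect"]),round(r["p"],2)) for r in optics.recognise(p,k)][:4],[(np.round(r["point"]),round(r["p"],2)) for r in optics.spot_point(p,k)][:4])
E
```

```text
pics
{'time': np.float64(0.0), 'qpos': array([-1.273,  0.629,  0.038,  1.518, -0.027,  0.996, -0.02 ]), 'qvel': array([-0.002,  0.001, -0.   ,  0.   ,  0.001, -0.001,  0.002]), 'effort': array([-1.0000e-03, -5.4975e+01,  1.1430e+00, -1.8664e+01, -5.2000e-02,
        2.4000e-02,  0.0000e+00]), 'position': array([230.987, 606.825, 179.483]), 'eef_rot': array([ 0.181,  0.984, -0.001, -0.   ]), 'contact_force': array([ 0.226,  0.053, -0.339]), 'torque': array([-0.02 , -0.001,  0.046]), 'grasp_force': np.float64(0.0), 'width': np.float64(0.999)}
top [[-0.01, -0.99, 0.16, 311.8], [-1.0, 0.01, -0.0, 15.92], [-0.0, -0.16, -0.99, 1531.98], [0.0, 0.0, 0.0, 1.0]]
tub [] [(array([313., 230.]), 0.73)]
stack_top [(array([244., 198.,  26.,  23.]), 0.75), (array([312., 214.,  21.,  35.]), 0.18)] [(array([249., 199.]), 0.64)]
stack_base [(array([187., 251.,  34.,  27.]), 0.81), (array([184., 159.,  27.,  27.]), 0.69), (array([236., 145.,  25.,  28.]), 0.58), (array([246., 201.,  20.,  22.]), 0.57)] [(array([195., 168.]), 0.7), (array([192., 252.]), 0.67), (array([243., 148.]), 0.59), (array([322., 14
[... 628 characters left out ...]
 0.64), (array([292., 163.]), 0.37), (array([404., 231.]), 0.35)]
stack_top [(array([302., 143.,  26.,  23.]), 0.58)] [(array([303., 168.]), 0.88)]
stack_base [(array([303., 160.,  28.,  21.]), 0.84), (array([350., 152.,  26.,  40.]), 0.78), (array([324., 131.,  23.,  36.]), 0.6), (array([248., 145.,  22.,  35.]), 0.57)] [(array([322., 142.]), 0.9), (array([248., 155.]), 0.81), (array([301., 177.]), 0.64), (array([350., 167.]), 0.62)]
crate [(array([297., 169.,  51.,  49.]), 0.92)] [(array([296., 172.]), 0.78), (array([302., 168.]), 0.21)]
tin [(array([288., 151.,   8.,  22.]), 0.62)] [(array([294., 167.]), 0.71)]
carton [(array([362., 283.,  79.,  64.]), 0.64)] [(array([357., 294.]), 0.71)]
```

```bash
python3 - <<'E'
import cv2,numpy as np
a=cv2.imread("pics/top0.png")[90:310,150:450];b=cv2.imread("pics/side0.png")[90:310,200:460]
a=cv2.resize(a,None,fx=2.66,fy=2.66,interpolation=cv2.INTER_CUBIC);b=cv2.resize(b,None,fx=3,fy=2.7,interpolation=cv2.INTER_CUBIC)
cv2.imwrite("pics/top0c.png",a);cv2.imwrite("pics/side0c.png",b)
from h import *
p=snap("top")
for n,uv,z in[("tub",(313,230),20),("tubc",(312,214),30),("stack",(244,198),158),("crate",(233,204),0),("carton",(419,202),0)]:print(n,np.round(at(p,uv,z)))
p=snap("side")
for n,uv,z in[("tub",(292,216),20),("tubc",(312,211),30),("stack",(303,168),48),("crate",(296,172),0),("carton",(357,294),0)]:print(n,np.round(at(p,uv,z)))
print(p["mtx"])
E
```

```text
tub [441.  34.  20.]
tubc [491.  36.  30.]
stack [523. 231. 158.]
crate [528. 290.   0.]
carton [ 531. -307.    0.]
tub [443.  40.  20.]
tubc [502.  34.  30.]
stack [533. 241.  48.]
crate [522. 295.  -0.]
carton [ 525. -291.    0.]
[[510.91695671   0.         331.05472764]
 [  0.         510.91695671 203.1657481 ]
 [  0.           0.           1.        ]]
```

View pics/top0c.png

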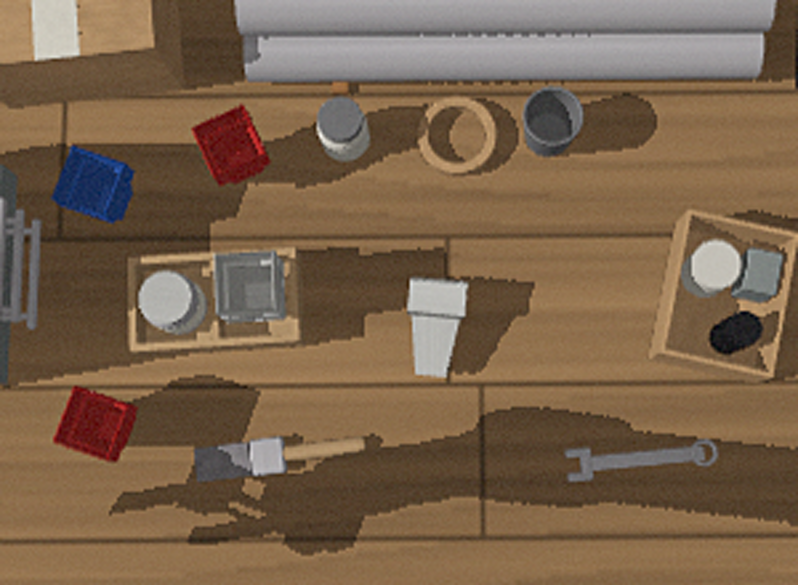

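View pics/side0c.png

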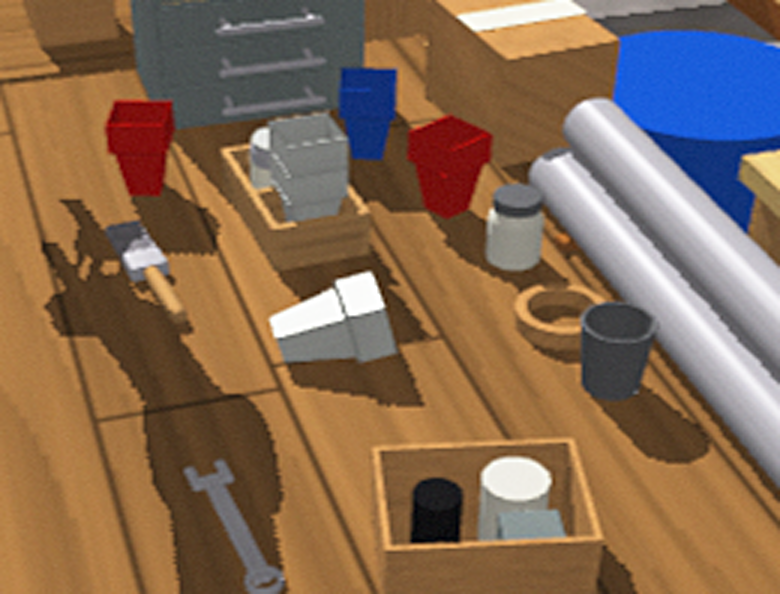

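The top view shows the fallen silver tub at about (312,214), with its foot toward the robot. The stack is at (244,198) in the -y compartment of the left crate, with the tin beside it. The red and blue look-alikes stand apart from both. Next I'll lift, square the tool and go above the tub.

send_rows(
  increments=[
    [[100,0,0,-1,0,0,-0.0387],[100,0,0,-1,0,0,-0.0387],[100,0,0,-1,0,0,-0.0387],[100,0,0,-1,0,0,0],[100,0,-1,0,0,0,0],[100,-0.4,-1,0,0,0,0],[100,-0.5,-1,0,0,0,0],[100,-0.5,-1,0,0,0,0],[100,-0.5,-1,0,0,0,0],[100,-0.5,-1,0,0,0,0],[100,-0.5,-1,0,0,0,0],[100,-0.5,-1,0,0,0,0]],
  ],
)

```text
time: 2.6
position: [334.0, 366.3, 300.6]
eef_rot: [-0.0, 1.0, 0.0, 0.0]
contact_force: [0.1, -0.9, -0.4]
width: 1.002
grasp_force: 0.0
```

send_rows(
  increments=[
    [[100,-0.5,-1,0,0,0,0],[100,-0.5,-1,0,0,0,0],[100,-0.5,-1,0,0,0,0],[100,-0.5,-1,0,0,0,0],[100,-0.5,-1,0,0,0,0],[100,-0.5,-1,0,0,0,0],[100,-0.5,-1,0,0,0,0],[100,-0.5,-1,0,0,0,0],[100,-0.5,-1,0,0,0,0],[100,-0.3,-0.8,0,0,0,0],[100,0,-0.3,0,0,0,0],[100,0,0,0,0,0,0]],
  ],
)

```text
time: 3.8
position: [477.4, 63.9, 300.4]
eef_rot: [0.001, 1.0, 0.0, -0.0]
contact_force: [-0.1, 0.7, -0.3]
width: 0.998
grasp_force: 0.0
```

```bash
python3 - <<'E'
from h import *
o=env.get_obs();print({k:np.round(o[k],3) for k in("time","qpos","position","eef_rot","contact_force")})
p=snap("wrist","w1");print(np.round(p["T"],2).tolist())
for k in("tub","stack_top"):
    print(k,[(np.round(r["rect"]),round(r["p"],2)) for r in optics.silhouettes(p,k)][:4],[(np.round(r["point"]),round(r["p"],2)) for r in optics.spot_point(p,k)][:4])
E
```

```text
{'time': np.float64(3.8), 'qpos': array([-0.325,  0.258,  0.173,  1.796, -0.05 ,  1.092,  1.435]), 'position': array([477.429,  63.852, 300.385]), 'eef_rot': array([ 0.001,  1.   ,  0.   , -0.   ]), 'contact_force': array([-0.05 ,  0.726, -0.279])}
[[0.0, 0.97, 0.23, 413.31], [1.0, -0.0, -0.0, 63.99], [0.0, 0.23, -0.97, 505.14], [0.0, 0.0, 0.0, 1.0]]
tub [(array([299., 180.,  45.,  69.]), 0.96)] [(array([305., 146.]), 0.72)]
stack_top [(array([451., 221.,  68.,  55.]), 0.83)] [(array([422., 201.]), 0.56)]
```

View pics/w1.png

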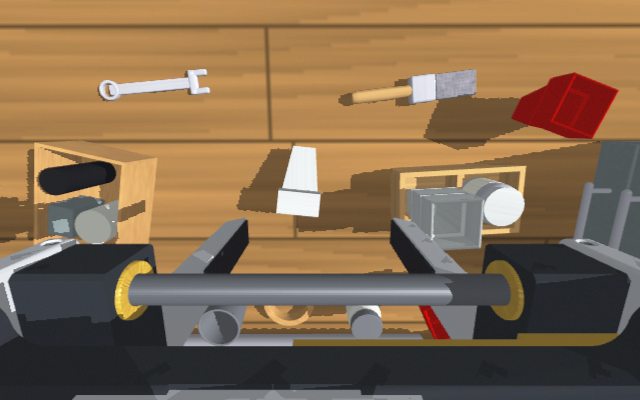

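The wrist view shows the fallen tub at about (299,180), foot up in the image near (305,148), and the stack at (450,218). I'll fit their poses with a silhouette model.

```bash
cat > fit.py <<'E'
from h import *
from scipy.optimize import minimize
P=np.array([[sx*h,sy*h,z] for h,z in((18,0),(28,70),(33,70),(33,110)) for sx in(-1,1) for sy in(-1,1)],float)
Kc=np.array([[sx*33,sy*33,z] for z in(70,110) for sx in(-1,1) for sy in(-1,1)],float)
def fallen(v): # x,y of foot-edge bench contact, yaw of z axis
    t=np.radians(12.1);c,s=np.cos(t),np.sin(t)
    # tub x->(s,0,-c), z->(c,0,s), y = z x x
    M=np.array([[s,0,c],[0,-1,0],[-c,0,s]]);M[:,1]=np.cross(M[:,2],M[:,0])
    X=P@M.T; X-=M@np.array([18,0,0]); 
    return X@R.from_euler("z",v[2]).as_matrix().T+[v[0],v[1],0]
def upright(v,z0=0,Q=P): return Q@R.from_euler("z",v[2]).as_matrix().T+[v[0],v[1],z0]
def mask(p,X):
    parts=[X] if len(X)==8 else [X[:8],X[8:]]
    m=np.zeros((800*2,1280*2),np.uint8)
    for q in parts:
        h=cv2.convexHull(np.round(proj(p,q)*4+1.5).astype(np.int32));cv2.fillConvexPoly(m,h,1)
    return cv2.resize(m.astype(np.float32),(640,400),interpolation=cv2.INTER_AREA)
def fit(views,model,v0,w=15):
    def cost(u):
        v=[u[0],u[1],u[2]/100];c=0
        for p,m in views:
            a=mask(p,model(v));c+=1-np.minimum(a,m).sum()/np.maximum(a,m).sum()
        return c/len(views)
    s=np.array([v0[0],v0[1],v0[2]*100.]);sim=np.vstack([s]+[s+d for d in np.diag([w,w,w])])
    r=minimize(cost,s,method="Nelder-Mead",options=dict(initial_simplex=sim,xatol=.1,fatol=1e-5))
    return r.x*[1,1,.01],r.fun
E
python3 - <<'E'
from fit import *
V={}
for n in("wrist","top","side"):
    p=snap(n);r=optics.silhouettes(p,"tub")
    for k in r[:2]:print(n,round(k["p"],2),np.round(k["rect"]))
    q=[k for k in r if np.linalg.norm(at(p,k["rect"][:2],30)[:2]-[500,35])<60]
    if q:V[n]=(p,q[0]["pixels"].astype(np.float32))
    r=optics.silhouettes(p,"stack_top")
    for k in r[:2]:
        print(" st",n,round(k["p"],2),np.round(k["rect"]))
    if r:V["s"+n]=(p,r[0]["pixels"].astype(np.float32))
for n in("wrist","top","side"):
    if n in V:print(n,fit([V[n]],fallen,[441,36,0]))
print("all",fit([V[n] for n in("wrist","top","side") if n in V],fallen,[441,36,0]))
for n in("wrist","top","side"):
    if "s"+n in V:
        print("collar",n,fit([V["s"+n]],lambda v:upright(v,48,Kc),[525,235,0]), "full",fit([V["s"+n]],lambda v:upright(v,48),[525,235,0]))
E
```

```text
wrist 0.75 [297. 180.  39.  66.]
wrist 0.34 [ 93. 192. 126. 106.]
 st wrist 0.76 [449. 222.  72.  54.]
 st wrist 0.36 [412.  89. 122.  36.]
 st top 0.73 [246. 197.  26.  27.]
side 0.75 [312. 210.  39.  31.]
side 0.18 [385. 208.  27.  24.]
 st side 0.82 [301. 144.  24.  21.]
wrist (array([ 4.45286793e+02,  3.80405741e+01, -9.80730386e-02]), np.float64(0.035306692123413086))
side (array([ 4.48815497e+02,  4.36327712e+01, -1.05686226e-01]), np.float64(0.06944715976715088))
all (array([ 4.45786001e+02,  3.83852223e+01, -9.07511257e-02]), np.float64(0.07863283157348633))
collar wrist (array([5.30757304e+02, 2.38398111e+02, 5.47576190e-02]), np.float64(0.0974111557006836)) full (array([5.31032028e+02, 2.40440324e+02, 5.70746796e-02]), np.float64(0.13353043794631958))
collar top (array([5.29743430e+02, 2.38049194e+02, 5.52635449e-02]), np.float64(0.08471137285232544)) full (array([5.29743430e+02, 2.38049194e+02, 5.52635449e-02]), np.float64(0.08471137285232544))
collar side (array([5.32611839e+02, 2.46769446e+02, 9.21390626e-02]), np.float64(0.06990677118301392)) full (array([5.35376695e+02, 2.54761353e+02, 1.12522013e-01]), np.float64(0.32575464248657227))
```

send_rows(
  increments=[
    [[100,-0.94,-0.33,0.42,0,0,0.03],[100,-0.94,-0.33,0.42,0,0,0],[100,-0.94,-0.33,0.42,0,0,0],[100,-0.94,-0.33,0.42,0,0,0],[100,0,0,0,0,0.0422,0],[100,0,0,0,0,0.0422,0],[100,0,0,0,0,0.0422,0],[100,0,0,0,0,0.0422,0],[100,0,0,0,0,0.0422,0],[100,0,0,0,0,0,0]],
  ],
)

```text
time: 5.5
position: [585.8, 18.2, 237.2]
eef_rot: [0.044, 0.944, 0.018, -0.328]
contact_force: [-3.1, 0.4, -0.9]
width: 1.002
grasp_force: 0.0
```

```bash
cat > st.py <<'E'
from h import *
import sys
o=env.get_obs();print({k:np.round(o[k],3) for k in("time","qpos","position","contact_force","width","grasp_force")})
M=R.from_quat(o["eef_rot"]).as_matrix();print(np.round(M,3).tolist())
if len(sys.argv)>3:
    d=np.array(list(map(float,sys.argv[1:4])))-o["position"];u=M.T@d/30;print("to target, units",np.round(u,3))
E
python3 st.py 517.3 31.3 21.5
```

```text
{'time': np.float64(5.5), 'qpos': array([-0.014,  0.976, -0.035,  0.852, -0.065,  1.976,  1.43 ]), 'position': array([585.79 ,  18.181, 237.224]), 'contact_force': array([-3.075,  0.414, -0.937]), 'width': np.float64(1.002), 'grasp_force': np.float64(0.0)}
[[-0.781, 0.094, -0.617], [0.071, 0.996, 0.062], [0.62, 0.005, -0.784]]
to target, units [-2.645  0.188  7.077]
```

```bash
cat > ik.py <<'E'
import numpy as np
def ik(r,z,t):
    t=np.radians(t);L1,L2,L3,d=558,383,401,339
    w=r+L3*np.sin(t);h=z+L3*np.cos(t)-d;D2=w*w+h*h
    c=(D2-L1**2-L2**2)/(2*L1*L2)
    if abs(c)>1:return None
    q4=np.arccos(c);q2=np.arctan2(w,h)-np.arctan2(L2*np.sin(q4),L1+L2*c)
    return np.round([q2,q4,np.pi+t-q2-q4],2)
if __name__=="__main__":
    for n,a in dict(pre=(592,116,38),grasp=(518,21.5,38),lift=(518,120,38),lift0=(518,200,0),lift0b=(560,250,0)).items():print(n,ik(*a))
    for t in(30,40,50):
        for g in(450,500,540,580):
            for z in (90,130):
                t_=np.radians(t);print(t,g,z,ik(g-19*np.sin(t_),z-19*np.cos(t_),t))
E
python3 ik.py
```

```text
pre [1.09 0.93 1.78]
grasp [1.07 1.27 1.46]
lift [0.95 1.25 1.6 ]
lift0 [0.42 1.86 0.87]
lift0b [0.43 1.68 1.03]
30 450 90 [0.81 1.67 1.19]
30 450 130 [0.76 1.65 1.26]
30 500 90 [0.87 1.51 1.28]
30 500 130 [0.82 1.49 1.35]
30 540 90 [0.92 1.38 1.37]
30 540 130 [0.88 1.36 1.43]
30 580 90 [0.98 1.23 1.45]
30 580 130 [0.94 1.21 1.52]
40 450 90 [0.93 1.51 1.41]
40 450 130 [0.87 1.49 1.47]
40 500 90 [0.99 1.34 1.51]
40 500 130 [0.94 1.32 1.58]
40 540 90 [1.05 1.18 1.61]
40 540 130 [1.   1.17 1.67]
40 580 90 [1.11 1.02 1.71]
40 580 130 [1.07 1.   1.77]
50 450 90 [1.05 1.35 1.62]
50 450 130 [1.   1.35 1.67]
50 500 90 [1.12 1.16 1.74]
50 500 130 [1.07 1.16 1.79]
50 540 90 [1.18 0.99 1.85]
50 540 130 [1.13 0.98 1.9 ]
50 580 90 [1.26 0.78 1.97]
50 580 130 [1.22 0.78 2.02]
```

send_rows(
  increments=[
    [[100,-0.66,0.047,0.77,0,0,0],[100,-0.66,0.047,0.77,0,0,0],[100,-0.66,0.047,0.77,0,0,0],[100,-0.66,0.047,0.77,0,0,0],[100,0,0,0,0,0,0]],
  ],
)

```text
time: 6.0
position: [588.4, 22.4, 124.5]
eef_rot: [0.044, 0.944, 0.015, -0.326]
contact_force: [-1.0, 0.0, -0.5]
width: 1.0
grasp_force: 0.0
```

```bash
python3 st.py 517.3 31.3 21.5; python3 - <<'E'
from fit import *
p=snap("wrist","w2");r=optics.silhouettes(p,"tub")
for k in r[:3]:print(round(k["p"],2),np.round(k["rect"]))
v,c=fit([(p,r[0]["pixels"].astype(np.float32))],fallen,[445.5,38.2,-.095],6);print(v,c)
im=p["image"][:,:,::-1].copy()
for q in proj(p,fallen([445.5,38.2,-.095])):cv2.circle(im,tuple(int(i) for i in np.round(q)),2,(0,0,255),-1)
cv2.imwrite("pics/w2o.png",im)
E
```

```text
{'time': np.float64(6.0), 'qpos': array([-0.024,  1.068, -0.026,  0.95 , -0.062,  1.784,  1.441]), 'position': array([588.438,  22.431, 124.474]), 'contact_force': array([-0.958,  0.021, -0.505]), 'width': np.float64(1.0), 'grasp_force': np.float64(0.0)}
[[-0.783, 0.093, -0.615], [0.074, 0.996, 0.056], [0.618, -0.001, -0.787]]
to target, units [-0.241  0.078  4.175]
0.73 [321. 179.  65.  99.]
[ 4.45689930e+02  3.75957760e+01 -8.98421172e-02] 0.028869330883026123
```

View pics/w2o.png

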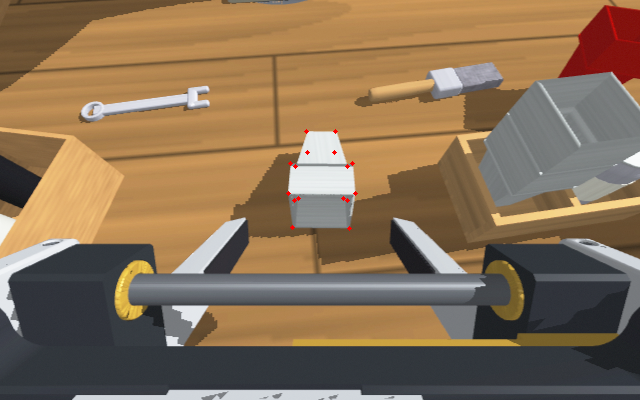

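The overlay at (322,180) matches the tub's edges within a pixel or two, so I'll go in and grasp.

send_rows(
  increments=[
    [[100,-0.24,0.06,0.77,0,0,0],[100,0,0,0.85,0,0,0],[100,0,0,0.85,0,0,0],[100,0,0,0.85,0,0,0],[100,0,0,0.85,0,0,0],[100,0,0,0,0,0,0],[0,0,0,0,0,0,0],[0,0,0,0,0,0,0],[0,0,0,0,0,0,0],[0,0,0,0,0,0,0],[0,0,0,0,0,0,0],[0,0,0,0,0,0,0]],
  ],
)

```text
time: 7.3
position: [521.8, 31.0, 23.5]
eef_rot: [0.044, 0.945, 0.015, -0.322]
contact_force: [3.2, -1.0, 4.5]
width: 0.699
grasp_force: 30.0
```

```bash
python3 st.py 517.3 31.3 21.5
```

```text
{'time': np.float64(7.3), 'qpos': array([-0.028,  1.067, -0.039,  1.269, -0.06 ,  1.457,  1.445]), 'position': array([521.832,  31.031,  23.516]), 'contact_force': array([ 3.207, -0.954,  4.477]), 'width': np.float64(0.699), 'grasp_force': np.float64(29.999)}
[[-0.788, 0.094, -0.608], [0.074, 0.996, 0.058], [0.611, 0.001, -0.792]]
to target, units [ 0.079 -0.005  0.146]
```

send_rows(
  increments=[
    [[0,0.3,0,-0.4,0,0,0],[0,0.61,0,-0.79,0,0,0],[0,0.61,0,-0.79,0,0,0],[0,0.61,0,-0.79,0,0,0],[0,0.61,0,-0.79,0,0,0],[0,0.3,0,-0.4,0,0,0],[0,0,0,0,0,-0.0416,0],[0,0,0,0,0,-0.0416,0],[0,0,0,0,0,-0.0416,0],[0,0,0,0,0,-0.0416,0],[0,0,0,0,0,-0.0416,0],[0,0,0,0,0,0,0]],
  ],
)

```text
time: 8.5
position: [513.2, 31.0, 172.3]
eef_rot: [0.046, 0.999, -0.0, -0.006]
contact_force: [-1.0, 0.1, -1.6]
width: 0.698
grasp_force: 30.0
```

```bash
python3 st.py
```

```text
{'time': np.float64(8.5), 'qpos': array([-0.102,  0.452, -0.016,  1.889,  0.007,  0.814,  1.357]), 'position': array([513.23 ,  31.041, 172.337]), 'contact_force': array([-1.045,  0.11 , -1.561]), 'width': np.float64(0.698), 'grasp_force': np.float64(29.993)}
[[-0.996, 0.092, -0.013], [0.092, 0.996, 0.0], [0.013, -0.001, -1.0]]
```

send_rows(
  increments=[
    [[0,0,0,-0.5,0,0,0.0433],[0,0,0,-0.5,0,0,0.0433],[0,0,0,0,0,0,0.0433],[0,0,0,0,0,0,0.0433],[0,0,0,0,0,0,0.0433],[0,0,0,0,0,0,0.0433],[0,0,0,0,0,0,0.0433],[0,0,0,0,0,0,0.0433],[0,0,0,0,0,0,0.0433],[0,0,0,0,0,0,0.0433],[0,0,0,0,0,0,0.0433]],
  ],
)

```text
time: 9.6
position: [521.6, 31.2, 202.3]
eef_rot: [0.716, 0.698, -0.003, -0.003]
contact_force: [0.8, -0.7, -0.8]
width: 0.701
grasp_force: 30.0
```

send_rows(
  increments=[
    [[0,0,0,0,0,0,0.0433],[0,0,0,0,0,0,0.0433],[0,0,0,0,0,0,0.0433],[0,0,0,0,0,0,0.0433],[0,0,0,0,0,0,0.0433],[0,0,0,0,0,0,0.0433],[0,0,0,0,0,0,0.0433],[0,0,0,0,0,0,0.0433],[0,0,0,0,0,0,0.0433],[0,0,0,0,0,0,0.0433],[0,0,0,0,0,0,0.0433],[0,0,0,0,0,0,0]],
  ],
)

```text
time: 10.8
position: [521.7, 31.5, 202.2]
eef_rot: [1.0, 0.028, -0.004, -0.0]
contact_force: [-0.3, 0.5, -1.7]
width: 0.698
grasp_force: 30.0
```

```bash
python3 st.py
```

```text
{'time': np.float64(10.8), 'qpos': array([-0.645,  0.538,  0.816,  1.849, -0.47 ,  0.967, -1.136]), 'position': array([521.713,  31.469, 202.246]), 'contact_force': array([-0.287,  0.479, -1.724]), 'width': np.float64(0.698), 'grasp_force': np.float64(29.994)}
[[0.998, 0.056, -0.008], [0.056, -0.998, 0.0], [-0.008, -0.001, -1.0]]
```

send_rows(
  increments=[
    [[0,0,0,0,0,-0.0445,0],[0,0,0,0,0,-0.0445,0],[0,0,0,0,0,-0.0445,0],[0,0,0,0,0,-0.0445,0],[0,0,0,0,0,-0.0445,0],[0,0,0,0,0,0,0],[0,0,0,0,0,0,0]],
  ],
)

```text
time: 11.5
position: [521.5, 30.4, 200.8]
eef_rot: [0.938, 0.027, -0.346, 0.009]
contact_force: [0.5, -0.6, -0.9]
width: 0.699
grasp_force: 30.0
```

```bash
python3 st.py 521 31 100; python3 - <<'E'
from fit import *
a=snap("side","s3");b=snap("wrist","w3");c=snap("top")
for p in(a,c,b):print([(round(k["p"],2),np.round(k["rect"])) for k in optics.recognise(p,"tub")][:2])
A=cv2.resize(a["image"][80:280,200:440],None,fx=2.5,fy=2.5);B=cv2.resize(c["image"][130:290,220:420],None,fx=2.5,fy=2.5)
B=cv2.copyMakeBorder(B,0,A.shape[0]-B.shape[0],0,0,cv2.BORDER_CONSTANT)
cv2.imwrite("pics/s3c.png",cv2.resize(np.hstack([A,B]),(800,363))[:,:,::-1])
E
```

```text
{'time': np.float64(11.5), 'qpos': array([-0.379,  1.003,  0.697,  1.144, -0.383,  1.863, -1.224]), 'position': array([521.511,  30.387, 200.841]), 'contact_force': array([ 0.524, -0.611, -0.95 ]), 'width': np.float64(0.699), 'grasp_force': np.float64(29.992)}
[[0.759, 0.057, -0.648], [0.044, -0.998, -0.035], [-0.649, -0.002, -0.761]]
to target, units [ 2.17  -0.015  2.567]
[(0.76, array([325., 168.,  34.,  44.]))]
[(0.71, array([312., 190.,  24.,  27.]))]
[(0.59, array([320., 195., 116., 152.]))]
```

View pics/s3c.png

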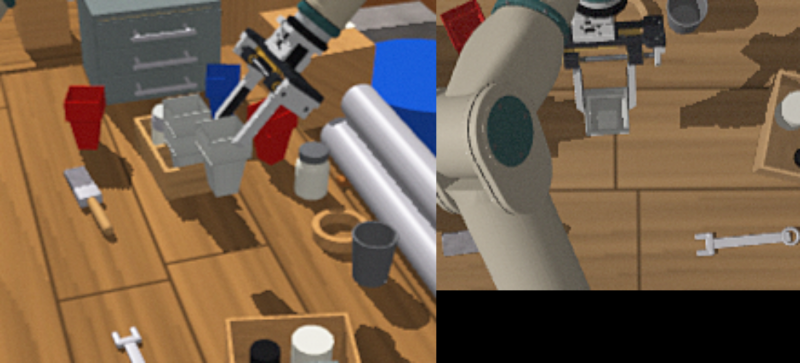

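The views show the tub hanging upright (mouth up) below the tilted gripper. I'll lower it now.

send_rows(
  increments=[
    [[0,0.39,0,0.46,0,0,0],[0,0.45,0,0.53,0,0,0],[0,0.45,0,0.53,0,0,0],[0,0.45,0,0.53,0,0,0],[0,0.32,0,0.38,0,0,0],[0,0.26,0,0.3,0,0,0],[0,0.13,0,0.15,0,0,0],[0,0,0,0,0,0,0],[0,0,0,0,0,0,0]],
  ],
)

```text
time: 12.7
position: [522.0, 30.9, 89.8]
eef_rot: [0.938, 0.026, -0.344, 0.009]
contact_force: [0.2, 0.4, -1.8]
width: 0.698
grasp_force: 30.0
```

```bash
python3 st.py 521.5 30.4 79.8
```

```text
{'time': np.float64(12.7), 'qpos': array([-0.376,  1.119,  0.665,  1.209, -0.436,  1.695, -1.214]), 'position': array([521.976,  30.923,  89.795]), 'contact_force': array([ 0.161,  0.394, -1.832]), 'width': np.float64(0.698), 'grasp_force': np.float64(29.992)}
[[0.761, 0.055, -0.646], [0.043, -0.998, -0.035], [-0.647, -0.001, -0.763]]
to target, units [0.203 0.017 0.265]
```

send_rows(
  increments=[
    [[0,0.065,0,0.076,0,0,0],[0,0.065,0,0.076,0,0,0],[0,0.032,0,0.038,0,0,0],[0,0,0,0,0,0,0],[0,0,0,0,0,0,0]],
  ],
)

```text
time: 13.2
position: [521.6, 31.1, 81.8]
eef_rot: [0.938, 0.026, -0.345, 0.009]
contact_force: [-0.0, -0.3, -1.0]
width: 0.7
grasp_force: 30.0
```

send_rows(
  increments=[
    [[0,0.022,0,0.025,0,0,0],[0,0.022,0,0.025,0,0,0],[0,0,0,0,0,0,0]],
  ],
)

```text
time: 13.5
position: [521.7, 31.0, 80.4]
eef_rot: [0.938, 0.026, -0.345, 0.009]
contact_force: [-0.0, -1.1, 2.7]
width: 0.7
grasp_force: 30.0
```

send_rows(
  increments=[
    [[0,0.011,0,0.013,0,0,0],[0,0,0,0,0,0,0]],
  ],
)

```text
time: 13.7
position: [521.6, 31.0, 80.4]
eef_rot: [0.938, 0.026, -0.345, 0.009]
contact_force: [-0.6, -0.1, 5.7]
width: 0.699
grasp_force: 30.0
```

send_rows(
  increments=[
    [[100,0,0,0,0,0,0],[100,0,0,0,0,0,0],[100,0,0,0,0,0,0],[100,0,0,0,0,0,0],[100,0,0,0,0,0,0],[100,0,0,-0.3,0,0,0],[100,0,0,-0.7,0,0,0],[100,0,0,-1,0,0,0],[100,0,0,-1,0,0,0],[100,0,0,-1,0,0,0],[100,0,0,0,0,0,0]],
  ],
)

```text
time: 14.8
position: [602.9, 36.6, 172.7]
eef_rot: [0.94, 0.029, -0.341, 0.006]
contact_force: [-0.1, 0.7, -0.0]
width: 1.002
grasp_force: 0.0
```

```bash
python3 st.py; python3 - <<'E'
from fit import *
V=[]
for n in("wrist","top","side"):
    p=snap(n,"r4"+n)
    r=optics.silhouettes(p,"tub");
    for k in r[:3]:
        print(n,round(k["p"],2),np.round(k["rect"]),np.round(at(p,k["rect"][:2],70)))
    q=[k for k in r if np.linalg.norm(at(p,k["rect"][:2],70)[:2]-[533,31])<50]
    if q:
        V.append((p,q[0]["pixels"].astype(np.float32)));print(fit(V[-1:],upright,[533,31,.055],6))
print("all",fit(V,upright,[533,31,.055],6))
E
```

```text
{'time': np.float64(14.8), 'qpos': array([-0.226,  1.122,  0.45 ,  0.793, -0.315,  1.981, -1.4  ]), 'position': array([602.9  ,  36.553, 172.737]), 'contact_force': array([-0.134,  0.698, -0.042]), 'width': np.float64(1.002), 'grasp_force': np.float64(0.0)}
[[0.766, 0.058, -0.64], [0.049, -0.998, -0.031], [-0.641, -0.008, -0.768]]
wrist 0.67 [322. 173.  65.  92.] [541.  31.  70.]
(array([5.32408169e+02, 3.19377531e+01, 3.77988532e-02]), np.float64(0.02464461326599121))
top 0.64 [318. 197.  16.  24.] [540.  18.  70.]
(array([5.32426907e+02, 2.27361549e+01, 9.93728775e-02]), np.float64(0.32050830125808716))
all (array([5.32274170e+02, 3.07941631e+01, 7.61552462e-02]), np.float64(0.20433473587036133))
```

View pics/r4wrist.png

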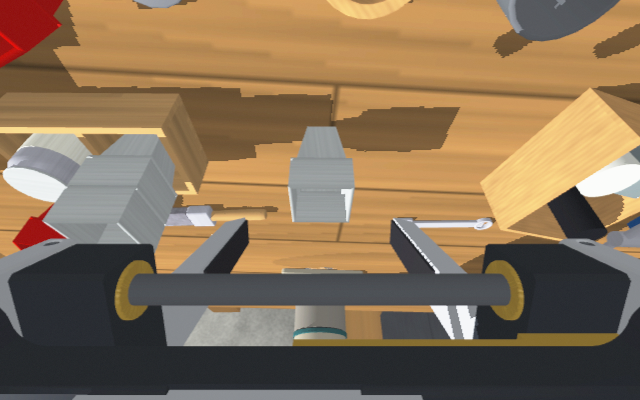

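The tub stands upright by itself at (322,175) in the wrist image, and the gripper is clear of it. Next I'll bring the tool vertical and move above it.

send_rows(
  increments=[
    [[100,0,0,0,0,0.0442,0],[100,0,0,0,0,0.0442,0],[100,0,0,0,0,0.0442,0],[100,0,0,0,0,0.0442,0],[100,0,0,0,0,0.0442,0],[100,0,0,-0.9,0,0,0],[100,-0.8,0,0,0,0,0],[100,-0.8,0,0,0,0,0],[100,-0.75,0,0,0,0,0],[100,0,0,0,0,0,0]],
  ],
)

```text
time: 16.1
position: [525.2, 30.7, 198.3]
eef_rot: [1.0, 0.027, -0.007, -0.001]
contact_force: [1.5, -0.0, 0.5]
width: 1.0
grasp_force: 0.0
```

```bash
python3 st.py 532.4 31.9 77; python3 - <<'E'
from fit import *
p=snap("wrist","w5")
for nm,mod,v0 in(("tub",upright,[532.4,31.9,.05]),("stack_top",lambda v:upright(v,48,Kc),[530,238,.055])):
    for k in optics.silhouettes(p,nm)[:2]:
        print(nm,round(k["p"],2),np.round(k["rect"]),fit([(p,k["pixels"].astype(np.float32))],mod,v0,6))
E
```

```text
{'time': np.float64(16.1), 'qpos': array([-0.482,  0.487,  0.552,  1.836, -0.314,  0.922, -1.303]), 'position': array([525.153,  30.743, 198.251]), 'contact_force': array([ 1.481, -0.02 ,  0.473]), 'width': np.float64(1.0), 'grasp_force': np.float64(0.0)}
[[0.998, 0.053, -0.014], [0.053, -0.999, 0.001], [-0.014, -0.002, -1.0]]
to target, units [ 0.301 -0.019  4.038]
tub 0.56 [318. 182.  60.  64.] (array([5.32972906e+02, 3.15644363e+01, 5.77658028e-02]), np.float64(0.02384471893310547))
stack_top 0.63 [ 92. 186. 119.  74.] (array([5.31223994e+02, 2.39422064e+02, 5.72848607e-02]), np.float64(0.012029826641082764))
```

send_rows(
  increments=[
    [[100,0.25,0,0,0,0.0045,0],[100,0,0,0.8,0,0,0],[100,0,0,0.9,0,0,0],[100,0,0,0.9,0,0,0],[100,0,0,0.8,0,0,0],[100,0,0,0.5,0,0,0],[100,0,0,0.1,0,0,0],[100,0,0,0,0,0,0],[100,0,0,0,0,0,0]],
  ],
)

```text
time: 17.15
position: [538.2, 31.7, 79.0]
eef_rot: [1.0, 0.028, 0.003, -0.001]
contact_force: [-0.6, 0.1, -0.1]
width: 1.002
grasp_force: 0.0
```

```bash
python3 st.py 532.8 31.7 77
```

```text
{'time': np.float64(17.15), 'qpos': array([-0.394,  0.651,  0.436,  1.939, -0.444,  0.641, -1.192]), 'position': array([538.201,  31.729,  78.968]), 'contact_force': array([-0.568,  0.112, -0.083]), 'width': np.float64(1.002), 'grasp_force': np.float64(0.0)}
[[0.998, 0.055, 0.006], [0.055, -0.998, 0.001], [0.006, -0.001, -1.0]]
to target, units [-0.18  -0.009  0.065]
```

send_rows(
  increments=[
    [[100,-0.17,0,0.05,0,-0.0019,0],[100,0,0,0,0,0,0],[0,0,0,0,0,0,0],[0,0,0,0,0,0,0],[0,0,0,0,0,0,0],[0,0,0,0,0,0,0],[0,0,0,0,0,0,0],[0,0,0,0,0,0,0]],
  ],
)

```text
time: 17.95
position: [532.1, 31.6, 76.9]
eef_rot: [1.0, 0.028, -0.001, -0.001]
contact_force: [0.3, -0.2, -0.2]
width: 0.698
grasp_force: 30.0
```

```bash
python3 st.py 532.8 31.7 77
```

```text
{'time': np.float64(17.95), 'qpos': array([-0.394,  0.651,  0.434,  1.949, -0.445,  0.638, -1.19 ]), 'position': array([532.084,  31.618,  76.887]), 'contact_force': array([ 0.334, -0.206, -0.176]), 'width': np.float64(0.698), 'grasp_force': np.float64(29.999)}
[[0.998, 0.055, -0.002], [0.055, -0.998, 0.001], [-0.002, -0.001, -1.0]]
to target, units [ 0.024 -0.001 -0.004]
```

send_rows(
  increments=[
    [[0,0,0,-0.3,0,0,0],[0,0,0,-0.8,0,0,0],[0,0,0,-1,0,0,0],[0,0,0,-1,0,0,0],[0,0,0,-1,0,0,0],[0,0,0,-1,0,0,0],[0,0,0,-0.8,0,0,0],[0,0,0,-0.3,0,0,0],[0,0,0,-0.1,0,0,0],[0,0,0,0,0,0,0]],
  ],
)

```text
time: 18.95
position: [531.8, 31.6, 265.3]
eef_rot: [1.0, 0.028, -0.002, -0.001]
contact_force: [0.3, 0.3, -2.5]
width: 0.698
grasp_force: 30.0
```

send_rows(
  increments=[
    [[0,0.03,-0.4,0,0,0,0],[0,0.05,-0.9,0,0,0,0],[0,0.05,-0.95,0,0,0,0],[0,0.05,-0.95,0,0,0,0],[0,0.05,-0.95,0,0,0,0],[0,0.04,-0.9,0,0,0,0],[0,0.03,-0.8,0,0,0,0],[0,0.02,-0.6,0,0,0,0],[0,0,-0.35,0,0,0,0],[0,0,0,0,0,0,0],[0,0,0,0,0,0,0]],
  ],
)

```text
time: 20.05
position: [530.7, 234.4, 265.9]
eef_rot: [1.0, 0.027, -0.001, 0.0]
contact_force: [0.4, -0.4, -1.7]
width: 0.694
grasp_force: 30.0
```

```bash
python3 st.py 530.5 239.4 225; python3 - <<'E'
from fit import *
for n in("wrist","top","side"):
    p=snap(n,"c6"+n)
    for nm in("stack_top","tub"):
        for k in optics.silhouettes(p,nm)[:2]: print(n,nm,round(k["p"],2),np.round(k["rect"],1))
E
```

```text
{'time': np.float64(20.05), 'qpos': array([-0.819,  0.492,  0.56 ,  1.611, -0.283,  1.123, -1.705]), 'position': array([530.72 , 234.425, 265.86 ]), 'contact_force': array([ 0.362, -0.41 , -1.677]), 'width': np.float64(0.694), 'grasp_force': np.float64(29.996)}
[[0.999, 0.054, -0.002], [0.054, -0.999, -0.0], [-0.002, -0.0, -1.0]]
to target, units [ 0.005 -0.166  1.362]
wrist stack_top 0.84 [315.2 164.2  63.1  14.2]
wrist tub 0.57 [318.9 222.1 110.5 101.5]
top stack_top 0.55 [244.8 200.3  20.7  20.5]
side stack_top 0.75 [302.9 144.4  27.4  24.7]
side tub 0.64 [303.8 114.2  27.   36.2]
```

View pics/c6wrist.png

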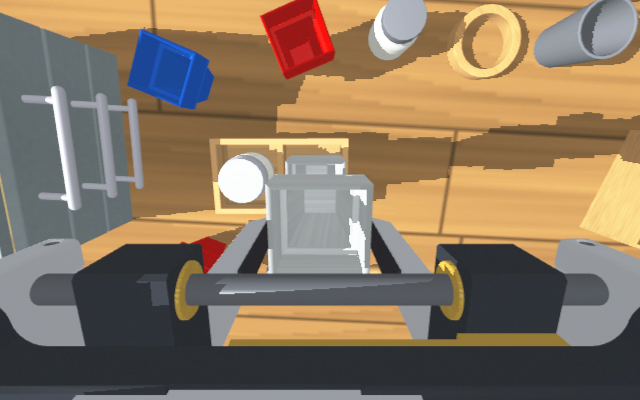

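```bash
python3 - <<'E'
from fit import *
p=snap("wrist");o=env.get_obs()["position"]
k=optics.silhouettes(p,"stack_top")[0]; m=k["pixels"]; rr=np.where(m.any(1))[0];print("p",k["p"])
for r in range(rr[0],rr[-1]+1,2):
    c=np.where(m[r])[0];print(r,c[0],c[-1],end="; ")
for v in([531.2,239.4,.057],[530,238,.055]):
    q=proj(p,upright(v,48,Kc));print("\npred",v,np.round(q[4:],1).tolist())
c=cv2.cvtColor(p["image"],cv2.COLOR_RGB2GRAY)[150:176,275:360]
cv2.imwrite("pics/strip.png",cv2.resize(p["image"][145:215,255:385,::-1],None,fx=6,fy=6,interpolation=cv2.INTER_CUBIC))
E
```

```text
p 0.81
156 316 342; 158 288 344; 160 285 345; 162 285 346; 164 285 346; 166 285 346; 168 285 346; 170 286 345; 172 286 345; 174 326 335; 
pred [531.2, 239.4, 0.057] [[344.6, 218.0], [286.9, 218.2], [345.7, 160.2], [285.2, 160.4]]

pred [530, 238, 0.055] [[345.6, 219.2], [288.0, 219.2], [346.9, 161.5], [286.5, 161.5]]
```

View pics/strip.png

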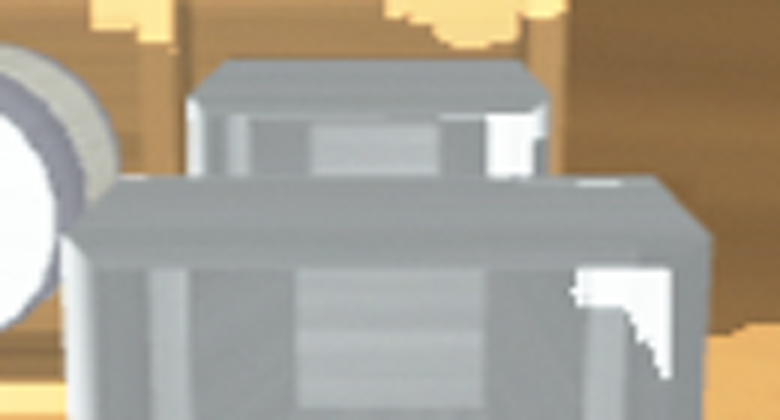

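```bash
python3 - <<'E'
from fit import *
p=snap("wrist");o=env.get_obs();t=o["position"];print(t)
from scipy.optimize import least_squares
S=[[285.8,161.2],[346.1,161.2]];T=[[264.9,184.3],[373.3,184.3]]
for n,z0,obs,v0 in(("stack",48,S,[530,239]),("tub",t[2]-76.9,T,[531,234.4])):
    f=lambda v:(proj(p,upright([v[0],v[1],.055],z0,Kc))[[7,6]]-obs).ravel()
    r=least_squares(f,v0);print(n,r.x,r.fun)
E
```

```text
[530.72148151 235.61624715 266.11066155]
stack [530.20759039 239.02967443] [-0.05220881 -0.00141713  0.05217368  0.00393123]
tub [531.50799381 235.52540254] [ 0.14300807 -0.01797962 -0.14283427  0.00541498]
```

The strip shows the stack's far rim corners at (286,161) and (346,161), and the held tub's rim at (265,184)–(373,184). That leaves a correction of about -1 mm in x and +4 mm in y, after which I'll lower.

send_rows(
  increments=[
    [[0,-0.023,-0.123,0,0,0,0],[0,0,0,0,0,0,0],[0,0,0,0.3,0,0,0],[0,0,0,0.5,0,0,0],[0,0,0,0.5,0,0,0],[0,0,0,0.5,0,0,0],[0,0,0,0.5,0,0,0],[0,0,0,0.3,0,0,0],[0,0,0,0,0,0,0],[0,0,0,0,0,0,0],[0,0,0,0,0,0,0]],
  ],
)

```text
time: 21.75
position: [530.3, 239.5, 188.8]
eef_rot: [1.0, 0.028, -0.0, -0.001]
contact_force: [-0.0, -0.1, -1.1]
width: 0.694
grasp_force: 30.0
```

```bash
python3 st.py 529.8 239.3 165
```

```text
{'time': np.float64(21.75), 'qpos': array([-0.8  ,  0.568,  0.521,  1.714, -0.338,  0.951, -1.663]), 'position': array([530.286, 239.538, 188.795]), 'contact_force': array([-0.05 , -0.097, -1.085]), 'width': np.float64(0.694), 'grasp_force': np.float64(29.996)}
[[0.998, 0.055, -0.001], [0.055, -0.998, 0.002], [-0.001, -0.002, -1.0]]
to target, units [-0.016  0.008  0.793]
```

send_rows(
  increments=[
    [[0,-0.013,0.007,0.1,0,0,0],[0,0,0,0.1,0,0,0],[0,0,0,0.1,0,0,0],[0,0,0,0.1,0,0,0],[0,0,0,0.1,0,0,0],[0,0,0,0,0,0,0],[0,0,0,0,0,0,0]],
  ],
)

```text
time: 22.45
position: [529.2, 239.2, 173.0]
eef_rot: [1.0, 0.028, -0.001, -0.001]
contact_force: [-0.6, 0.2, -0.8]
width: 0.696
grasp_force: 30.0
```

send_rows(
  increments=[
    [[0,0,0,0.06,0,0,0],[0,0,0,0.06,0,0,0],[0,0,0,0,0,0,0]],
  ],
)

```text
time: 22.75
position: [529.0, 239.2, 169.3]
eef_rot: [1.0, 0.028, -0.001, -0.001]
contact_force: [-0.0, 0.7, -0.6]
width: 0.695
grasp_force: 30.0
```

send_rows(
  increments=[
    [[0,0,0,0.04,0,0,0],[0,0,0,0.04,0,0,0],[0,0,0,0,0,0,0]],
  ],
)

```text
time: 23.05
position: [529.1, 239.2, 166.9]
eef_rot: [1.0, 0.028, -0.001, -0.001]
contact_force: [-0.5, 0.1, -1.7]
width: 0.698
grasp_force: 30.0
```

send_rows(
  increments=[
    [[0,0,0,0.04,0,0,0],[0,0,0,0.03,0,0,0],[0,0,0,0,0,0,0]],
  ],
)

```text
time: 23.35
position: [529.3, 239.3, 165.1]
eef_rot: [1.0, 0.028, -0.001, -0.001]
contact_force: [0.1, 0.2, -0.4]
width: 0.698
grasp_force: 30.0
```

send_rows(
  increments=[
    [[0,0,0,0.03,0,0,0],[0,0,0,0,0,0,0]],
  ],
)

```text
time: 23.55
position: [529.8, 239.7, 164.9]
eef_rot: [1.0, 0.028, -0.0, -0.001]
contact_force: [0.0, -0.4, 3.7]
width: 0.701
grasp_force: 30.0
```

send_rows(
  increments=[
    [[100,0,0,0,0,0,0],[100,0,0,0,0,0,0],[100,0,0,0,0,0,0],[100,0,0,0,0,0,0],[100,0,0,0,0,0,0],[100,0,0,-0.3,0,0,0],[100,0,0,-0.6,0,0,0],[100,0,0,-1,0,0,0],[100,0,0,-1,0,0,0],[100,0,0,-1,0,0,0],[100,0,0,0,0,0,0],[100,0,0,0,0,0,0]],
  ],
)

```text
time: 24.75
position: [529.7, 239.1, 281.8]
eef_rot: [1.0, 0.028, -0.0, -0.001]
contact_force: [-0.3, 0.4, -0.6]
width: 1.001
grasp_force: 0.0
```

```bash
python3 st.py; python3 - <<'E'
from fit import *
p=snap("wrist","w7");s=snap("side","s7")
for k in optics.silhouettes(p,"tub")[:2]:
    print(round(k["p"],2),np.round(k["rect"]),fit([(p,k["pixels"].astype(np.float32))],lambda v:upright(v,88,Kc),[530.5,239.2,.055],5))
A=cv2.resize(s["image"][80:220,240:380],(500,500),interpolation=cv2.INTER_CUBIC);B=cv2.resize(p["image"][100:300,220:420],(300,300))
B=cv2.copyMakeBorder(B,0,200,0,0,cv2.BORDER_CONSTANT);cv2.imwrite("pics/f7.png",np.hstack([A,B])[:,:,::-1])
E
```

```text
{'time': np.float64(24.75), 'qpos': array([-0.83 ,  0.479,  0.566,  1.585, -0.276,  1.157, -1.719]), 'position': array([529.667, 239.142, 281.797]), 'contact_force': array([-0.253,  0.361, -0.559]), 'width': np.float64(1.001), 'grasp_force': np.float64(0.0)}
[[0.998, 0.055, -0.001], [0.055, -0.998, 0.002], [-0.001, -0.002, -1.0]]
0.84 [320. 193.  60.  63.] (array([5.30786715e+02, 2.39112648e+02, 4.04050421e-02]), np.float64(0.038850247859954834))
```

View pics/f7.png

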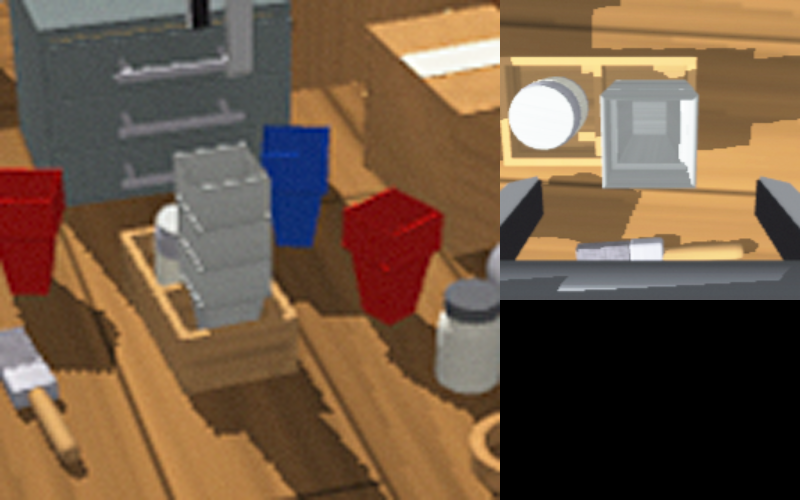

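Three tubs stand nested, flush and parallel, with the gripper clear above them.

```bash
python3 -c "
from rig import env
print(env.hand_in())"
```

```text
the job is handed in; nothing more can be done
None
```

I stood the fallen tub upright on the bench and let go, then took it again and nested it into the top of the stack, where contact came at the expected fully-home height. I handed the job in at about 25 s; it returned no verdict.

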